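# Gather the stir bars in the tote's pick corner

### The arm

A 6-joint arm with a two-finger parallel gripper is mounted at the origin on a cart in front of the work surface, level with it; the furniture and walls round the work are solid. World frame = base frame: x ahead of the robot, y to its left, z up, the work surface at z = 0. Lengths are in mm, angles in rad, forces in N, time in s.
With the tool pointing down it reaches from about 275 to 750 mm from the base axis. Payload 10.2 kg.
Tool frame: the origin (TCP) lies at the very end of the fingers, on their centre line; the grasp point (between the pads) lies 19 mm behind it; x points along the fingers, y is the direction in which the jaws open and shut, and the axes are right-handed (so a half turn about x gives the same grasp; the last joint's range is limited). The gripper opens to 85 mm and grips with 20 to 120 N. Pads are 22 mm wide; open, the fingers measure 114 mm over their backs; the gripper's body (76 mm by 85 mm) begins 54 mm behind the grasp point. The pads swing forward as they close: fully open they stand 13 mm farther back than shut.
Start: joints at [-1.57, 0.313, 1.498, -0, 1.331, -0.223], TCP at [116.503, -511.916, 231.294] pointing down, gripper open.
Joint ranges: [-2.94, 2.94], [-0.97, 2.17], [0.19, 2.56], [-1.23, 4.37], [0.02, 3.11], [-2.88, 2.88]. Speed limits (rad/s): [2.39, 2.39, 3.01, 3.14, 3.14, 3.14].

### API

Orientations are given as a unit quaternion [w, x, y, z].
In Python, from rig import ctrl, viewer, finish_job gives the robot as it stands.
- The arm moves only by the tool carry_out, never from a script. Its argument "targets" is a list of rows, each an object of numbers: "x", "y", "z": the shift along the world's x, y, z in m; "ax", "ay", "az": the turn, a rotation vector about the world's x, y, z in rad; "hand": the opening, from -1 (shut) to 1 (fully open). A call has 1 to 5 rows; each row is the pose to reach, as a shift and turn from the pose commanded when the call began; what a row does not reach only later rows make up. A row lasts 1/8 s, in which the tool goes at most 62.5 mm and 10.7 degrees, less where a joint would pass 70% of its speed; a pose out of reach is approached as far as the arm can. A call with a gripper value outside its range is refused whole. The fingers move at their own pace and stop on an object; "grip_force" is the grip in N (left out, the last holds). Time passes only in rows, so rows that repeat a pose let the fingers close. It gives the time, the measured TCP pose, the force and the opening at its end, in the units of the state.
- ctrl.sense(): the state, without advancing time (a new reading comes with each control period).
- viewer.capture(name): name is "scene" or "side" or "wrist"; returns the picture (384x512x3 uint8, blue, green, red); there is no depth.
- viewer.camera_info(name): a dict with "fx", "fy", "cx", "cy" (pixels), "k1" (the pictures are not rectified: a ray, as slopes to the right and down, at radius r is drawn at 1 + k1 r^2 times it, then the intrinsics apply), "R" (3x3) and "t" (3): a world point X has camera coordinates R X + t. Camera axes: x right, y down, z forward; pixel columns grow to the right and rows downward; lengths in mm; the calibration is good to about 2 mm. A picture is of the moment at which its call begins: read the wrist's pose just before it. camera_info takes no time and is no camera call; for the wrist camera it gives the pose at the moment of the call.
- finish_job(): hands the job in, once; it reports no verdict.
The state is a dict: "time_s": time; "joints": joint angles; "dq": joint speeds; "tau": joint torques, N m; "eef_pos": TCP position; "ee_rot": TCP orientation; "force": force on the tool from outside, world axes, zero at the start; "wrist_torque": the same for the moment, N m; "grip_width": opening from 0.0 (shut) to 1.0 (fully open).
Only numpy, scipy, OpenCV 4.12 (cv2) and the standard library are available. Lean on these libraries where they do the work, as an engineer would, in place of code of your own. Each camera call takes 0.05 s, during which the arm holds its last target. There are 200 camera calls.

### The job

One white magnetic stir bar was left on the bench: put it into the small grey carrying tote with the other three. Then lift the tote by its handle, clear of the worktop, and tilt it by about 25 to 30 degrees towards its cut-off corner, so that all four bars slide together into that corner with none spilled; if one hangs back, rock the tote until it follows. Finish while still holding the tote up, tilted and steady; do not put it down or let go, and leave the other things on the bench where they are.

Things in the scene. Friction and masses are not known exactly. Their poses are not given: they have to be found in the camera images.
- tote: the grey open tote (about 0.3 kg), 140 mm along its x, 190 mm along its y, walls 42 mm high and 4 mm thick, floor 4 mm; origin at the centre of its underside, z up. Its -x, -y corner is cut off at 45 degrees, 45 mm off each side. A handle bar runs along its x over the mouth at y = 0; the mouth lies open on both sides. Inside and underside are slippery; bars begin to slide at about 6 degrees
- tote_grip (a point): middle of the handle bar (14 mm wide, 77 to 95 mm above the tote's underside, ordinary friction), 86 mm above the underside: grip here from above, fingers closing along the tote's y; axes as the tote's
- tote_corner (a point): the foot of the inner face of the cut-off corner, at the inner floor: -45 mm in x, -70 mm in y and 4 mm up in the tote's frame; a bar has arrived when its centre is within 70 mm of this point. This corner faces roughly towards the robot or to its right
- bar_bench_mid (a point): the lone white stir bar lying on the bench, to the left of the tote: a smooth rod with round ends 24 mm long and 10 mm thick with a slight ring round its middle (12 g); the point is its centre, 5 mm above the bench; x runs along its length
- bar_a_mid (a point): a white stir bar, a smooth rod with round ends 24 mm long and 10 mm thick with a slight ring round its middle (12 g), that starts lying in the tote, in the parts away from the cut-off corner; the point is its centre; it may lie at any yaw, x runs along its length
- bar_b_mid (a point): a white stir bar, a smooth rod with round ends 24 mm long and 10 mm thick with a slight ring round its middle (12 g), that starts lying in the tote, in the parts away from the cut-off corner; the point is its centre; it may lie at any yaw, x runs along its length
- bar_c_mid (a point): a white stir bar, a smooth rod with round ends 24 mm long and 10 mm thick with a slight ring round its middle (12 g), that starts lying in the tote, in the parts away from the cut-off corner; the point is its centre; it may lie at any yaw, x runs along its length
- petri_dish: a bystander to be left alone: the low clear round dish, 65 mm wide and 16 mm high, on the right near the front edge; origin at the centre of its underside
- hose_clip: a bystander to be left alone: the small steel clip, 22 x 33 x 9 mm, behind the lone stir bar; origin at the centre of its underside
- bottle_cap: a bystander to be left alone: the loose screw cap, 45 mm wide and 20 mm high, towards the back; origin at the centre of its underside
- pen: a bystander to be left alone: the marker pen, 13 x 122 mm, lying by the front edge to the left; origin at the centre of its underside

How it is judged:
By the outcome, as a careful person would: the job done as asked, in the order asked, and still so for the second after the job is handed in, while the arm keeps its last pose, push and grip.
It also fails if it takes over 67 s, if anything falls off the work surface, if the arm or the gripper's body presses on something with over 40 N, if the wrist force passes 120 N, or if a joint passes its speed limit or range.

## Working session

There is one attempt and no reset: what is moved stays moved. The work goes in short steps, Python scripts to look and compute and a tool call to move; the robot and the scene stay as the last step left them, time stands still between calls to the robot, and variables do not carry over. Pictures are saved under pics/ and viewed, about 8 in all and at most 12, crops included, and the job is handed in when it is done.

Besides the shell and the picture viewer there is one more tool, called after ">>>" by a JSON object that holds its "method" and its "body". carry_out: Moves the arm, as the interface text tells. Its arguments: {"type":"object","properties":{"targets":{"type":"array"},"grip_force":{"type":"number"}},"required":["targets"]}

```bash
mkdir -p pics
cat > h.py <<'E'
import numpy as np, cv2
from rig import ctrl, viewer, finish_job
def ray(ci,u,v):
    d=np.array([(u-ci['cx'])/ci['fx'],(v-ci['cy'])/ci['fy']]);s=d.copy()
    for _ in range(20): s=d/(1+ci['k1']*(s@s))
    R=np.array(ci['R']);t=np.array(ci['t'])
    return -R.T@t, R.T@np.array([s[0],s[1],1])
def onplane(ci,u,v,z):
    o,d=ray(ci,u,v); return o+d*(z-o[2])/d[2]
def proj(ci,X):
    c=np.array(ci['R'])@np.array(X,float)+np.array(ci['t']);s=c[:2]/c[2];s=s*(1+ci['k1']*(s@s))
    return s[0]*ci['fx']+ci['cx'],s[1]*ci['fy']+ci['cy']
E
python3 - <<'E'
from h import *
print(ctrl.sense())
a=viewer.capture('scene');b=viewer.capture('side')
cv2.imwrite('pics/scene0.png',a);cv2.imwrite('pics/side0.png',b)
for n in('scene','side','wrist'):
    ci=viewer.camera_info(n);print(n,ray(ci,256,192))
E
```

```text
{'time_s': 0.0, 'joints': array([-1.57040904e+00,  3.13442969e-01,  1.49844314e+00,  1.52699143e-05,
        1.33099730e+00, -2.23418696e-01]), 'dq': array([-0.00063161,  0.00077682,  0.00044623, -0.00164459,  0.00085686,
        0.00032914]), 'tau': array([-1.37128634e-03, -4.12269902e+01, -2.59744906e+01, -2.67745327e-04,
        4.13768328e-03,  2.03623166e-06]), 'eef_pos': array([ 116.5019507 , -511.64588267,  230.73639507]), 'ee_rot': array([ 0.0785081 ,  0.7027401 ,  0.07941396, -0.70262811]), 'force': array([-0.70080769, -0.4087048 , -0.52170408]), 'wrist_torque': array([ 0.00973514, -0.01705127, -0.00784808]), 'grip_width': 1.0006894140247922}
scene (array([-53.56470553, 608.57235056, 563.59467512]), array([ 0.54551774, -0.70830952, -0.44818172]))
side (array([191.34623296, 587.59358494, 769.05099334]), array([ 0.29793379, -0.68743516, -0.66246612]))
wrist (array([ 192.34039518, -494.81197695,  373.04699701]), array([-0.30725468, -0.07732915, -0.94858901]))
```

View pics/scene0.png

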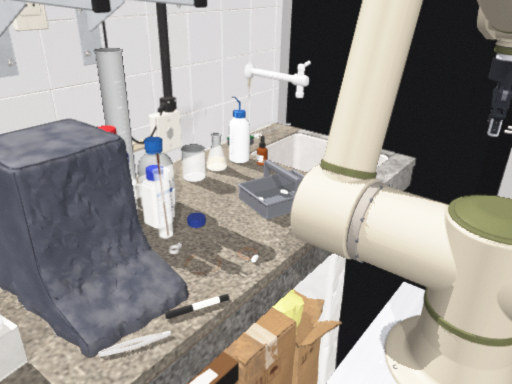

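View pics/side0.png

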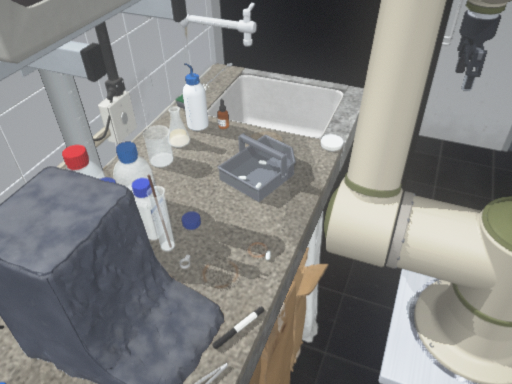

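The lone bar is at about (254,259) in scene and (268,255) in side. The tote is around (270,195) in scene and (257,167) in side, with the dish at (332,143) in side.

Run:
```python
from h import *
S=viewer.camera_info('scene');D=viewer.camera_info('side')
print('bar',onplane(S,254,259,5),onplane(D,268,255,5))
for n,u,v in [('tote L top',220,167),('near',263,185),('handleA',242,140),('handleB',291,158),('dish',332,143),('cap',191,220)]: print(n,onplane(D,u,v,90 if 'han' in n else 42 if n in('tote L top','near') else 5))
a=cv2.imread('pics/side0.png')[115:275,170:360];b=cv2.imread('pics/scene0.png')[150:280,180:330]
cv2.imwrite('pics/c.png',np.vstack([cv2.resize(a,(400,337),interpolation=3),cv2.resize(b,(400,250),interpolation=3)]) if 0 else cv2.resize(a,None,fx=3.1,fy=3.1,interpolation=cv2.INTER_CUBIC))
```

```text
bar [428.89328254 -15.93732803   5.        ] [430.2341338  -19.84855075   5.        ]
tote L top [ 644.16385452 -224.83468706   42.        ]
near [ 511.99683885 -197.42389849   42.        ]
handleA [ 609.88271326 -295.60421502   90.        ]
handleB [ 463.59459873 -266.71294001   90.        ]
dish [ 409.2130373  -484.23280664    5.        ]
cap [642.94103411 -55.16735479   5.        ]
```

View pics/c.png

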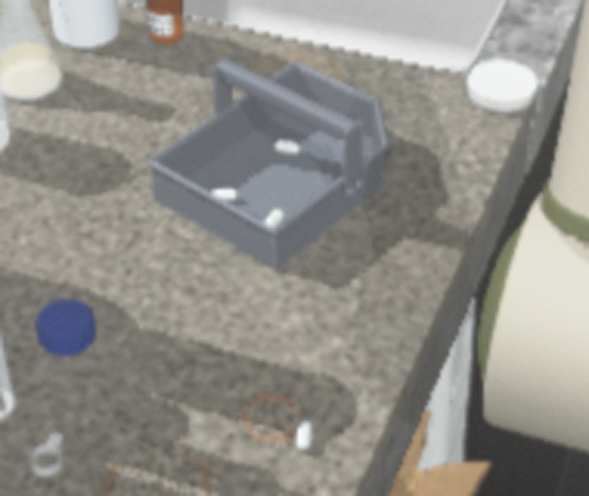

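>>> {"method": "carry_out", "body": {"targets": [{"x": 0.033, "y": 0.05}, {"x": 0.066, "y": 0.1}, {"x": 0.099, "y": 0.15}, {"x": 0.132, "y": 0.2}, {"x": 0.165, "y": 0.25}], "grip_force": 20}}

```text
invalid input at $.targets[0]: expected keys x, y, z, ax, ay, az, hand
```

>>> {"method": "carry_out", "body": {"targets": [{"x": 0.03, "y": 0.05}, {"x": 0.06, "y": 0.1}, {"x": 0.09, "y": 0.15}, {"x": 0.12, "y": 0.2}, {"x": 0.15, "y": 0.24}]}}

```text
invalid input at $.targets[0]: expected keys x, y, z, ax, ay, az, hand
```

>>> {"method": "carry_out", "body": {"targets": [{"z": -0.03}, {"z": -0.04}]}}

```text
invalid input at $.targets[0]: expected keys x, y, z, ax, ay, az, hand
```

Run:
```python
from h import *
from scipy.spatial.transform import Rotation as Ro
s=ctrl.sense();q=s['ee_rot'];print(s['time_s'],s['eef_pos'],s['joints'],'\n',Ro.from_quat(np.r_[q[1:],q[0]]).as_matrix().round(3))
ci=viewer.camera_info('wrist');a=viewer.capture('wrist');b=viewer.capture('side')
cv2.imwrite('pics/w1.png',a);cv2.imwrite('pics/s1.png',b)
print(ci['fx'],proj(ci,[429,-18,5]))
m=cv2.inRange(a,(190,190,190),(255,255,255))
for c in cv2.findContours(m,0,2)[0]:
    if 40<cv2.contourArea(c)<20000:
        (u,v),wh,an=cv2.minAreaRect(c);bp=cv2.boxPoints(((u,v),wh,an))
        print((u,v),wh,onplane(ci,u,v,5),[onplane(ci,*p,5)[:2].round() for p in bp])
```

```text
0.1 [ 116.49636002 -511.6763397   230.79148446] [-1.57041085e+00  3.13391929e-01  1.49836616e+00 -3.57483787e-06
  1.33098996e+00 -2.23408575e-01] 
 [[-0.     0.222 -0.975]
 [ 0.001 -0.975 -0.222]
 [-1.    -0.001 -0.   ]]
275.7977663759252 (np.float64(-144.93807584319882), np.float64(-230.6424451530565))
(92.5, 377.5) (11.0, 37.0) [-344.56698046 -312.47531105    5.        ] [array([-339., -279.]), array([-322., -345.]), array([-350., -347.]), array([-368., -279.])]
(9.0, 327.0) (14.0, 18.0) [-260.18103554 -165.67701235    5.        ] [array([-248., -151.]), array([-240., -182.]), array([-272., -181.]), array([-280., -149.])]
(147.10000610351562, 261.3000183105469) (14.758047103881836, 55.007266998291016) [ -73.77114123 -386.70389448    5.        ] [array([-120., -361.]), array([ -24., -390.]), array([ -31., -411.]), array([-127., -383.])]
(361.08990478515625, 261.1540832519531) (55.04865264892578, 14.781218528747559) [-1.82622510e-01 -7.07632881e+02  5.00000000e+00] [array([  28., -667.]), array([  43., -683.]), array([ -30., -751.]), array([ -47., -735.])]
(243.18389892578125, 279.1
[... 250 characters left out ...]
 93.99998474121094) [ -56.68678122 -168.29125875    5.        ] [array([-143., -158.]), array([  17., -168.]), array([  19., -177.]), array([-140., -168.])]
(38.5, 94.5) (13.0, 53.0) [ 139.43845012 -223.19789379    5.        ] [array([ 140., -189.]), array([ 155., -257.]), array([ 139., -257.]), array([ 124., -189.])]
(243.55880737304688, 20.264705657958984) (42.79664611816406, 27.917526245117188) [ 278.08729509 -462.50143914    5.        ] [array([ 295., -440.]), array([ 304., -471.]), array([ 261., -485.]), array([ 251., -453.])]
(203.0, 8.0) (16.0, 26.0) [ 280.17977945 -413.53612476    5.        ] [array([ 285., -397.]), array([ 292., -427.]), array([ 275., -430.]), array([ 269., -400.])]
```

View pics/w1.png

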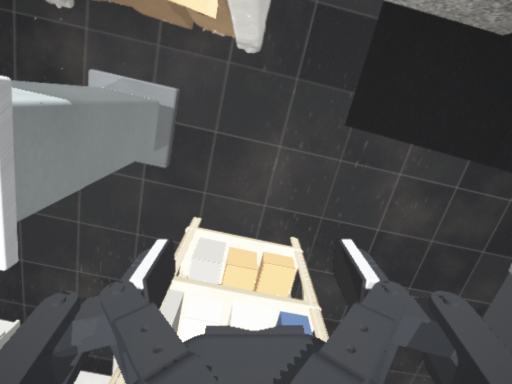

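The moves were refused because every key is required, so the wrist view shows only the floor at the start pose. Sending them again.

>>> {"method": "carry_out", "body": {"targets": [{"x": 0.033, "y": 0.05, "z": 0, "ax": 0, "ay": 0, "az": 0, "hand": 1}, {"x": 0.066, "y": 0.1, "z": 0, "ax": 0, "ay": 0, "az": 0, "hand": 1}, {"x": 0.099, "y": 0.15, "z": 0, "ax": 0, "ay": 0, "az": 0, "hand": 1}, {"x": 0.132, "y": 0.2, "z": 0, "ax": 0, "ay": 0, "az": 0, "hand": 1}, {"x": 0.165, "y": 0.25, "z": 0, "ax": 0, "ay": 0, "az": 0, "hand": 1}], "grip_force": 20}}

```text
time_s: 0.82
eef_pos: [282.2, -260.2, 231.4]
ee_rot: [0.079, 0.703, 0.079, -0.703]
force: [0.9, -0.9, -0.4]
grip_width: 1.0
```

>>> {"method": "carry_out", "body": {"targets": [{"x": 0.03, "y": 0.05, "z": 0, "ax": 0, "ay": 0, "az": 0, "hand": 1}, {"x": 0.06, "y": 0.1, "z": 0, "ax": 0, "ay": 0, "az": 0, "hand": 1}, {"x": 0.09, "y": 0.15, "z": 0, "ax": 0, "ay": 0, "az": 0, "hand": 1}, {"x": 0.12, "y": 0.2, "z": 0, "ax": 0, "ay": 0, "az": 0, "hand": 1}, {"x": 0.15, "y": 0.24, "z": 0, "ax": 0, "ay": 0, "az": 0, "hand": 1}]}}

```text
time_s: 1.45
eef_pos: [432.2, -19.8, 231.4]
ee_rot: [0.079, 0.703, 0.079, -0.703]
force: [0.7, -1.5, 0.7]
grip_width: 1.003
```

>>> {"method": "carry_out", "body": {"targets": [{"x": 0, "y": 0, "z": -0.03, "ax": 0, "ay": 0, "az": 0, "hand": 0.4}, {"x": 0, "y": 0, "z": -0.04, "ax": 0, "ay": 0, "az": 0, "hand": 0.4}]}}

```text
time_s: 1.7
eef_pos: [430.8, -21.3, 190.0]
ee_rot: [-0.079, -0.702, -0.08, 0.704]
force: [0.2, -0.7, 0.3]
grip_width: 0.703
```

```bash
cat > look.py <<'E'
from h import *
import sys
from scipy.spatial.transform import Rotation as Ro
n=sys.argv[1]; z=float(sys.argv[2])
s=ctrl.sense();q=s['ee_rot'];print(s['time_s'],s['eef_pos'],s['joints'],s['grip_width'],'\n',Ro.from_quat(np.r_[q[1:],q[0]]).as_matrix().round(3))
ci=viewer.camera_info('wrist');a=viewer.capture('wrist')
np.savez('pics/'+n,R=ci['R'],t=ci['t'])
cv2.imwrite('pics/'+n+'.png',a)
m=cv2.inRange(cv2.cvtColor(a,cv2.COLOR_BGR2HSV),(0,0,175),(180,60,255))
for c in cv2.findContours(m,0,2)[0]:
    if 60<cv2.contourArea(c)<3000:
        (u,v),wh,an=cv2.minAreaRect(c);bp=cv2.boxPoints(((u,v),wh,an))
        e=[onplane(ci,*p,z)[:2] for p in bp]
        L=e[1]-e[0];M=e[2]-e[1]; A=L if L@L>M@M else M
        print((round(u),round(v)),onplane(ci,u,v,z)[:2].round(1),'len',np.hypot(*L).round(),np.hypot(*M).round(),'dir deg',np.degrees(np.arctan2(A[1],A[0])).round(1))
E
python3 look.py w2 5
```

```text
1.7 [430.84839284 -21.33636742 189.97190943] [-3.22436525e-01  1.48299432e-01  1.82077781e+00 -4.34945053e-05
  1.17528047e+00  1.02360519e+00] 0.7026125321149365 
 [[-0.003  0.223 -0.975]
 [ 0.001 -0.975 -0.223]
 [-1.    -0.001  0.002]]
(394, 364) [ 166.  -311.8] len 17.0 95.0 dir deg -144.4
(134, 363) [76.6 94. ] len 152.0 55.0 dir deg -21.2
(294, 312) [ 231.3 -127.1] len 63.0 66.0 dir deg -88.2
(506, 250) [ 394.9 -383.9] len 16.0 23.0 dir deg -150.3
(327, 252) [ 338.7 -144.4] len 17.0 74.0 dir deg -143.9
(181, 252) [294.1  48.5] len 73.0 16.0 dir deg -9.6
(491, 239) [ 405.7 -355.1] len 45.0 28.0 dir deg -36.8
(459, 233) [ 404.2 -308.3] len 42.0 67.0 dir deg -86.9
(317, 206) [ 398.7 -111.1] len 25.0 21.0 dir deg -12.4
(405, 220) [ 406.8 -229.2] len 64.0 55.0 dir deg -35.9
(357, 204) [ 413.9 -160.6] len 30.0 13.0 dir deg -17.9
(386, 199) [ 428.5 -194.4] len 42.0 43.0 dir deg -150.1
(57, 157) [389.8 214.5] len 11.0 15.0 dir deg -96.8
(18, 146) [392.7 262.5] len 28.0 57.0 dir deg -110.0
(449, 117) [ 539.9 -229.9] len 9.0 26.0 dir deg -100.0
(55, 136) [414.6 217.3] len 59.0 162.0 dir deg -121.2
(482, 73) [ 593.2 -245.5] len 10.0 22.0 dir deg -147.5
(207, 76) [519.9  51.6] len 46.0 9.0 dir deg 0.2
(447, 48) [ 607.5 -196.3] len 26.0 16.0 dir deg -29.5
(469, 15) [ 642.1 -206.5] len 34.0 20.0 dir deg -2.9
```

View pics/w2.png

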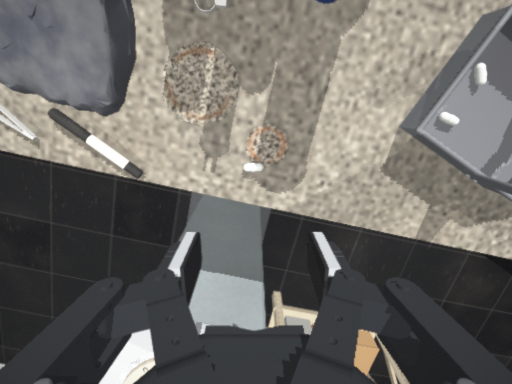

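The lone bar shows at (254,168), lying nearly along the image's u axis. The tote is at the upper right with two bars at (449,118) and (481,73).

Run:
```python
from h import *
d=np.load('pics/w2.npz');ci=dict(viewer.camera_info('wrist'));ci['R']=d['R'];ci['t']=d['t']
a=cv2.imread('pics/w2.png')
x0,y0=235,155
p=a[y0:182,x0:275];g=p.min(2);print(g[8:20])
m=(g>165).astype(np.uint8)
for c in cv2.findContours(m,0,2)[0]:
    if len(c)>4 and cv2.contourArea(c)>15:
        (u,v),wh,an=cv2.minAreaRect(c);bp=cv2.boxPoints(((u,v),wh,an))+[x0,y0]
        e=[onplane(ci,*q,5)[:2] for q in bp];L=e[1]-e[0];M=e[2]-e[1];A=L if L@L>M@M else M
        print(u+x0,v+y0,onplane(ci,u+x0,v+y0,5),np.hypot(*L),np.hypot(*M),np.degrees(np.arctan2(A[1],A[0])))
```

```text
[[167 168 168 168 169 171 173 174 173 174 183 211 235 241 241 242 248 252
  251 231 175 161 170 177 169 149 127 103 104 123 133 120 100  96  97 105
  116 116 106  92]
 [169 171 171 170 169 169 169 166 169 199 243 253 254 255 255 255 255 255
  253 239 221 210 211 213 207 195 174 137 114 120 130 133 133 137 130 117
  113 108 104 100]
 [171 174 175 175 175 173 170 165 177 237 254 255 255 255 255 255 255 255
  255 255 252 233 228 228 225 218 201 167 130 123 129 135 146 146 132 120
  112 108 108 107]
 [175 179 181 181 180 179 175 171 199 247 254 255 255 255 255 255 255 255
  255 255 254 243 238 238 235 227 213 183 140 115 119 130 138 139 131 124
  118 114 111 110]
 [177 182 185 186 187 185 179 175 201 247 254 255 255 255 255 255 255 255
  255 255 255 253 243 241 238 231 218 198 157 117 116 129 138 139 134 129
  123 118 115 111]
 [177 181 183 187 190 191 184 174 187 238 253 255 255 255 255 255 255 255
  255 255 255 252 241 238 236 229 214 184 144 124 125 133 139 140 135 130
  123 120 117 114]
 [174 175 179 183 188 187 182 171 167 213 245 252 253 253 253 253 253 253
  253 253 252 246 235 23
[... 310 characters left out ...]
  208 193 178 168 162 159 156 149 136 127 124 127 131 136 139 135 130 126
  122 123 124 125]
 [162 163 167 173 176 177 170 147 126 121 122 125 128 130 131 134 140 147
  150 145 142 140 139 139 137 135 131 128 128 129 131 135 134 130 125 121
  119 122 124 128]
 [163 164 166 170 174 170 153 131 123 119 119 116 116 119 124 128 129 132
  132 134 134 135 135 136 135 135 133 132 131 131 130 132 129 124 118 115
  113 118 121 124]
 [163 164 166 168 169 165 147 127 122 120 118 116 117 122 126 128 130 131
  130 131 132 132 134 134 134 134 134 134 132 132 129 127 123 118 113 109
  110 113 115 117]]
248.5 165.0 [431.82809707 -14.60403167   5.        ] 32.3824072564559 24.81621919000279 -77.0880493141091
```

Run:
```python
from h import *
d=np.load('pics/w2.npz');ci=dict(viewer.camera_info('wrist'));ci['R']=d['R'];ci['t']=d['t']
a=onplane(ci,243.2,166.5,5);b=onplane(ci,262.3,167.3,5);D=viewer.camera_info('side');S=viewer.camera_info('scene')
print(a,b,(a+b)/2,np.degrees(np.arctan2(*(b-a)[1::-1])))
def pk(f,ci,u,v):
    i=cv2.imread(f);p=i[v-8:v+9,u-8:u+9].min(2);m=p>190;y,x=np.nonzero(m);C=np.cov(x,y);w,V=np.linalg.eigh(C);c=np.array([x.mean()+u-8,y.mean()+v-8])
    A=onplane(ci,*(c-V[:,1]*5),5);B=onplane(ci,*(c+V[:,1]*5),5);print(c,m.sum(),onplane(ci,*c,5),np.degrees(np.arctan2(*(B-A)[1::-1])))
pk('pics/side0.png',D,268,255);pk('pics/scene0.png',S,254,259)
```

```text
[428.56970581  -8.73357337   5.        ] [432.78772695 -31.58059317   5.        ] [430.67871638 -20.15708327   5.        ] -79.53982464650302
[267.48148148 255.14814815] 27 [431.15087559 -19.03632704   5.        ] 105.18809897173512
[254.19444444 258.        ] 36 [430.87960806 -19.126487     5.        ] 102.6674967170915
```

Bar at (431,-19.5), with its axis at about 100.5°. The jaws need to turn by +1.53 rad about z.

>>> {"method": "carry_out", "body": {"targets": [{"x": 0, "y": 0.002, "z": -0.02, "ax": 0, "ay": 0, "az": 0.18, "hand": -0.2}, {"x": 0, "y": 0.002, "z": -0.04, "ax": 0, "ay": 0, "az": 0.36, "hand": -0.2}, {"x": 0, "y": 0.002, "z": -0.06, "ax": 0, "ay": 0, "az": 0.54, "hand": -0.2}, {"x": 0, "y": 0.002, "z": -0.08, "ax": 0, "ay": 0, "az": 0.72, "hand": -0.2}, {"x": 0, "y": 0.002, "z": -0.1, "ax": 0, "ay": 0, "az": 0.9, "hand": -0.2}], "grip_force": 30}}

```text
time_s: 2.38
eef_pos: [431.9, -20.8, 91.5]
ee_rot: [0.378, 0.598, 0.378, -0.597]
force: [0.4, -0.8, -0.3]
grip_width: 0.4
```

>>> {"method": "carry_out", "body": {"targets": [{"x": 0, "y": 0, "z": -0.01, "ax": 0, "ay": 0, "az": 0.18, "hand": -0.2}, {"x": 0, "y": 0, "z": -0.02, "ax": 0, "ay": 0, "az": 0.36, "hand": -0.2}, {"x": 0, "y": 0, "z": -0.03, "ax": 0, "ay": 0, "az": 0.54, "hand": -0.2}, {"x": 0, "y": 0, "z": -0.04, "ax": 0, "ay": 0, "az": 0.63, "hand": -0.2}, {"x": 0, "y": 0, "z": -0.04, "ax": 0, "ay": 0, "az": 0.63, "hand": -0.2}]}}

```text
time_s: 3.0
eef_pos: [431.6, -20.5, 51.6]
ee_rot: [0.543, 0.453, 0.543, -0.453]
force: [0.6, 0.0, 0.4]
grip_width: 0.401
```

```bash
python3 look.py w3 5 | head -4
python3 - <<'E'
from h import *
d=np.load('pics/w3.npz');ci=dict(viewer.camera_info('wrist'));ci['R']=d['R'];ci['t']=d['t']
print(proj(ci,[431,-19.5,5]))
E
```

```text
3.0 [431.57821394 -20.54284909  51.57085999] [-3.20102297e-01  3.66547251e-01  1.97216388e+00  1.43881412e-05
  8.03017552e-01 -5.00907918e-01] 0.4007453278954485 
 [[-0.     0.984  0.18 ]
 [ 0.     0.18  -0.984]
(np.float64(253.97685873452735), np.float64(209.4311893701864))
```

View pics/w3.png

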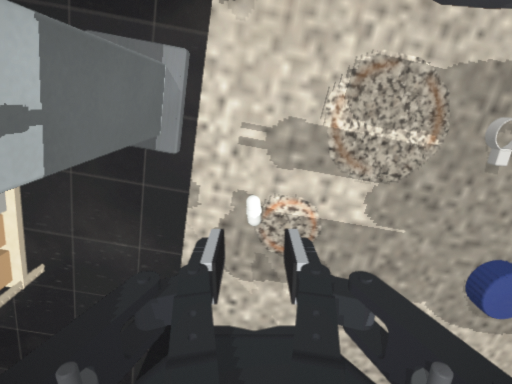

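The bar is at (254,210), predicted at (254,209) and square to the jaws. Descending and gripping.

>>> {"method": "carry_out", "body": {"targets": [{"x": -0.0005, "y": 0.001, "z": -0.03, "ax": 0, "ay": 0, "az": 0, "hand": -0.2}, {"x": -0.0005, "y": 0.001, "z": -0.045, "ax": 0, "ay": 0, "az": 0, "hand": -0.2}, {"x": -0.0005, "y": 0.001, "z": -0.0495, "ax": 0, "ay": 0, "az": 0, "hand": -0.2}, {"x": -0.0005, "y": 0.001, "z": -0.0495, "ax": 0, "ay": 0, "az": 0, "hand": -1}, {"x": -0.0005, "y": 0.001, "z": -0.0495, "ax": 0, "ay": 0, "az": 0, "hand": -1}], "grip_force": 30}}

```text
time_s: 3.68
eef_pos: [431.5, -19.1, 2.5]
ee_rot: [0.544, 0.452, 0.543, -0.452]
force: [0.4, 0.3, 1.0]
grip_width: 0.098
```

>>> {"method": "carry_out", "body": {"targets": [{"x": 0, "y": 0, "z": 0, "ax": 0, "ay": 0, "az": 0, "hand": -1}, {"x": 0, "y": 0, "z": 0, "ax": 0, "ay": 0, "az": 0, "hand": -1}, {"x": 0, "y": 0, "z": 0.01, "ax": 0, "ay": 0, "az": 0, "hand": -1}, {"x": 0, "y": 0, "z": 0.04, "ax": 0, "ay": 0, "az": 0, "hand": -1}, {"x": 0, "y": 0, "z": 0.08, "ax": 0, "ay": 0, "az": 0, "hand": -1}]}}

```text
time_s: 4.3
eef_pos: [430.4, -18.7, 82.8]
ee_rot: [0.543, 0.452, 0.544, -0.452]
force: [0.5, -0.1, 0.6]
grip_width: 0.096
```

Bar held. Lifting it and carrying it over the tote, with the jaws along the tote's x.

>>> {"method": "carry_out", "body": {"targets": [{"x": 0, "y": -0.01, "z": 0.06, "ax": 0, "ay": 0, "az": -0.05, "hand": -1}, {"x": 0.02, "y": -0.04, "z": 0.11, "ax": 0, "ay": 0, "az": -0.15, "hand": -1}, {"x": 0.04, "y": -0.09, "z": 0.12, "ax": 0, "ay": 0, "az": -0.25, "hand": -1}, {"x": 0.06, "y": -0.14, "z": 0.12, "ax": 0, "ay": 0, "az": -0.38, "hand": -1}, {"x": 0.08, "y": -0.2, "z": 0.12, "ax": 0, "ay": 0, "az": -0.38, "hand": -1}]}}

```text
time_s: 4.92
eef_pos: [511.1, -219.4, 202.7]
ee_rot: [0.448, 0.547, 0.448, -0.547]
force: [0.6, 1.4, 0.4]
grip_width: 0.101
```

>>> {"method": "carry_out", "body": {"targets": [{"x": 0.02, "y": -0.05, "z": 0, "ax": 0, "ay": 0, "az": 0, "hand": -1}, {"x": 0.035, "y": -0.1, "z": 0, "ax": 0, "ay": 0, "az": 0, "hand": -1}, {"x": 0.035, "y": -0.11, "z": 0, "ax": 0, "ay": 0, "az": 0, "hand": -1}]}}

```text
time_s: 5.3
eef_pos: [545.5, -330.5, 201.2]
ee_rot: [-0.447, -0.547, -0.448, 0.547]
force: [-0.4, 0.2, 0.7]
grip_width: 0.1
```

```bash
python3 look.py w4 9
```

```text
5.3 [ 545.49848592 -330.51812326  201.22169322] [-7.28059567e-01  5.87798860e-01  1.16424922e+00 -1.35192932e-04
  1.39037112e+00 -5.28718378e-01] 0.1000631263656919 
 [[-0.001  0.98  -0.198]
 [ 0.    -0.198 -0.98 ]
 [-1.    -0.001 -0.   ]]
(7, 325) [ 117.2 -501.7] len 25.0 52.0 dir deg -114.6
(349, 318) [ 640.3 -589.9] len 10.0 38.0 dir deg -51.7
(254, 304) [ 504.6 -536.1] len 41.0 89.0 dir deg -100.4
(376, 270) [ 684.9 -511.7] len 99.0 129.0 dir deg -28.5
(477, 296) [ 831.5 -589.7] len 32.0 216.0 dir deg -78.9
(254, 251) [ 521.3 -447.5] len 85.0 18.0 dir deg 75.4
(425, 225) [ 754.  -455.2] len 19.0 17.0 dir deg 32.0
(217, 227) [ 480.1 -402.3] len 38.0 44.0 dir deg -16.1
(158, 207) [ 412.1 -359.1] len 23.0 15.0 dir deg 24.8
(181, 243) [ 426.3 -415.7] len 97.0 101.0 dir deg -50.2
(484, 200) [ 832.7 -435.2] len 70.0 66.0 dir deg -11.3
(219, 202) [ 491.4 -368.6] len 23.0 113.0 dir deg -45.1
(234, 184) [ 515.7 -348.5] len 20.0 34.0 dir deg -102.1
(41, 229) [ 244.5 -359.2] len 53.0 154.0 dir deg -88.4
(325, 184) [ 628.8 -371.7] len 63.0 36.0 dir deg 63.2
(447, 169) [ 783.  -381.5] len 10
[... 391 characters left out ...]
deg 32.4
(125, 104) [ 412.4 -227.5] len 50.0 68.0 dir deg -49.2
(230, 79) [ 539.  -226.3] len 10.0 23.0 dir deg -102.5
(330, 40) [ 654.8 -208.4] len 10.0 22.0 dir deg -17.0
(286, 37) [ 607.4 -196.2] len 5.0 23.0 dir deg -19.8
(353, 45) [ 678.8 -218.5] len 39.0 15.0 dir deg 39.2
(253, 24) [ 575.1 -176.4] len 13.0 9.0 dir deg -11.4
(352, 25) [ 679.5 -198.3] len 22.0 6.0 dir deg 40.1
(488, 36) [ 828.  -237.1] len 50.0 68.0 dir deg -86.6
(332, 3) [ 660.5 -173.5] len 16.0 6.0 dir deg -11.0
(296, 21) [ 621.3 -182.7] len 24.0 40.0 dir deg -96.6
(250, 7) [ 575.  -160.5] len 23.0 13.0 dir deg -4.3
(195, 6) [ 518.3 -147.6] len 13.0 9.0 dir deg 33.1
(197, 13) [ 518.3 -155. ] len 27.0 90.0 dir deg -14.4
```

View pics/w4.png

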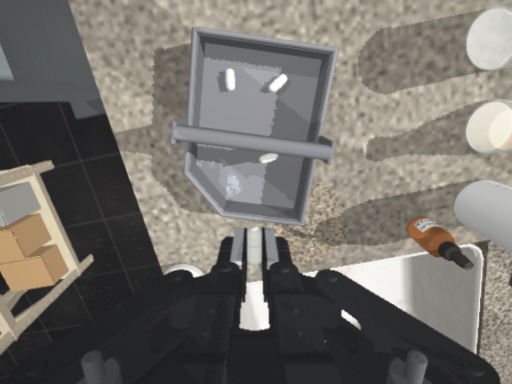

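The tote shows with rim corners at (194,29), (336,48) and (304,222) and the cut from (186,167) to (225,217). The handle runs from (174,131) to (331,151); bars are at (230,79), (278,83) and (268,158).

```bash
cat > ld.py <<'E'
from h import *
def load(n):
    d=np.load(f'pics/{n}.npz');ci=dict(viewer.camera_info('wrist'));ci['R']=d['R'];ci['t']=d['t'];return ci
E
python3 - <<'E'
from ld import *
ci=load('w4')
P=lambda u,v,z:onplane(ci,u,v,z)[:2]
pts=np.array([P(194,29,42),P(336,48,42),P(304,222,42),P(186,167,42),P(225,217,42)])
mod=np.array([[-70,95],[70,95],[70,-95],[-70,-50],[-25,-95]],float)
M,_=cv2.estimateAffinePartial2D(mod,pts,method=cv2.LMEDS)
mc,pc=mod.mean(0),pts.mean(0);U,s,V=np.linalg.svd((mod-mc).T@(pts-pc));R=(U@V).T
t=pc-R@mc;print('tote',t,np.degrees(np.arctan2(R[1,0],R[0,0])),'res',(pts-(mod@R.T+t)).round(1))
h=[P(174,131,86),P(331,151,86)];print('handle',h,(h[0]+h[1])/2,np.degrees(np.arctan2(*(h[1]-h[0])[::-1])))
for b in [(230,79),(278,83),(268,158)]: print(R.T@(P(*b,9)-t))
for m in[(0,40),(-5,50),(0,-45)]:print(m,R@np.array(m)+t)
E
```

```text
tote [ 554.05705587 -289.42708008] -18.26543249920563 res [[-1.   0. ]
 [-0.  -0.2]
 [ 1.  -0.4]
 [-0.2  5.9]
 [ 0.2 -5.2]]
handle [array([ 483.01409344, -266.07465528]), array([ 622.67010826, -313.12307045])] [ 552.84210085 -289.59886287] -18.618046094415575
[-34.63359646  55.14407888]
[19.99622531 57.43337524]
[ 20.36628064 -29.79883701]
(0, 40) [ 566.59383966 -251.44249041]
(-5, 50) [ 564.97996189 -240.37924502]
(0, -45) [ 539.95317411 -332.15974346]
```

Tote at (553.5,-289.5), yaw -18.4°; the rim and handle estimates agree. I'll release the bar in the -y half at tote (-10,-55).

>>> {"method": "carry_out", "body": {"targets": [{"x": -0.01, "y": -0.004, "z": -0.02, "ax": 0, "ay": 0, "az": -0.06, "hand": -1}, {"x": -0.019, "y": -0.008, "z": -0.06, "ax": 0, "ay": 0, "az": -0.12, "hand": -1}, {"x": -0.019, "y": -0.008, "z": -0.11, "ax": 0, "ay": 0, "az": -0.12, "hand": -1}, {"x": -0.019, "y": -0.008, "z": -0.155, "ax": 0, "ay": 0, "az": -0.12, "hand": -1}, {"x": -0.019, "y": -0.008, "z": -0.177, "ax": 0, "ay": 0, "az": -0.12, "hand": -1}]}}

```text
time_s: 5.98
eef_pos: [525.9, -334.0, 23.0]
ee_rot: [-0.414, -0.572, -0.416, 0.573]
force: [-0.1, 0.4, 0.8]
grip_width: 0.097
```

>>> {"method": "carry_out", "body": {"targets": [{"x": 0, "y": 0, "z": 0, "ax": 0, "ay": 0, "az": 0, "hand": -1}, {"x": 0, "y": 0, "z": 0, "ax": 0, "ay": 0, "az": 0, "hand": -0.5}, {"x": 0, "y": 0, "z": 0, "ax": 0, "ay": 0, "az": 0, "hand": -0.4}, {"x": 0, "y": 0, "z": 0, "ax": 0, "ay": 0, "az": 0, "hand": -0.4}, {"x": 0, "y": 0, "z": 0.03, "ax": 0, "ay": 0, "az": 0, "hand": -0.4}]}}

```text
time_s: 6.6
eef_pos: [525.9, -335.4, 53.6]
ee_rot: [-0.413, -0.572, -0.416, 0.573]
force: [0.4, -0.0, 0.6]
grip_width: 0.298
```

>>> {"method": "carry_out", "body": {"targets": [{"x": 0, "y": 0, "z": 0.05, "ax": 0, "ay": 0, "az": 0, "hand": -0.4}, {"x": 0, "y": 0, "z": 0.1, "ax": 0, "ay": 0, "az": 0, "hand": -0.4}, {"x": 0.009, "y": -0.02, "z": 0.147, "ax": 0, "ay": 0, "az": 0, "hand": -0.4}, {"x": 0.009, "y": -0.03, "z": 0.147, "ax": 0, "ay": 0, "az": 0, "hand": -0.4}]}}

```text
time_s: 7.1
eef_pos: [537.0, -367.8, 206.3]
ee_rot: [0.418, 0.573, 0.412, -0.572]
force: [-0.1, 0.2, -1.1]
grip_width: 0.301
```

```bash
python3 look.py w5 9 | head -4
```

```text
7.1 [ 536.97779264 -367.75704404  206.28000384] [-7.80149978e-01  6.10023327e-01  1.11465536e+00 -7.89608630e-06
  1.40869524e+00 -4.63131139e-01] 0.3005113164017945 
 [[ 0.006  0.95  -0.312]
 [-0.006 -0.312 -0.95 ]
```

View pics/w5.png

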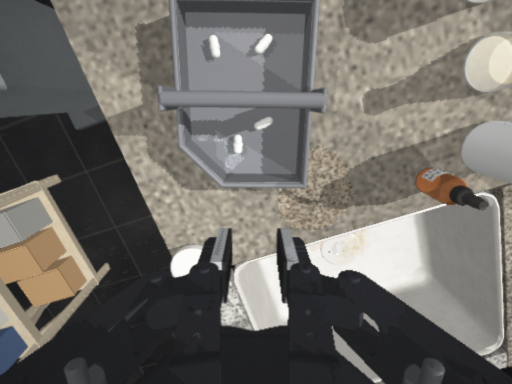

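All four bars are in the tote, at (214,46), (263,44), (263,123) and (237,144). The handle runs from (160,98) to (325,100).

Run:
```python
from ld import *
ci=load('w5');a=onplane(ci,160,98,86);b=onplane(ci,325,100,86)
print(a,b,(a+b)/2,np.degrees(np.arctan2(*(b-a)[1::-1])),proj(ci,[553.2,-289.5,86]))
```

```text
[ 481.55803467 -266.04123387   86.        ] [ 623.27814006 -314.35355169   86.        ] [ 552.41808737 -290.19739278   86.        ] -18.824219432581224 (np.float64(243.2650147898707), np.float64(97.77263876897952))
```

>>> {"method": "carry_out", "body": {"targets": [{"x": 0.003, "y": 0.016, "z": 0, "ax": 0, "ay": 0, "az": -0.18, "hand": 0}, {"x": 0.006, "y": 0.032, "z": 0, "ax": 0, "ay": 0, "az": -0.36, "hand": 0}, {"x": 0.009, "y": 0.048, "z": 0, "ax": 0, "ay": 0, "az": -0.54, "hand": 0}, {"x": 0.012, "y": 0.064, "z": 0, "ax": 0, "ay": 0, "az": -0.72, "hand": 0}, {"x": 0.015, "y": 0.078, "z": 0, "ax": 0, "ay": 0, "az": -0.9, "hand": 0}]}}

```text
time_s: 7.78
eef_pos: [550.3, -287.0, 200.3]
ee_rot: [-0.122, -0.696, -0.123, 0.697]
force: [0.1, 0.1, -0.1]
grip_width: 0.497
```

>>> {"method": "carry_out", "body": {"targets": [{"x": 0, "y": 0, "z": 0, "ax": 0, "ay": 0, "az": -0.18, "hand": 0}, {"x": 0, "y": 0, "z": 0, "ax": 0, "ay": 0, "az": -0.36, "hand": 0}, {"x": 0, "y": 0, "z": 0, "ax": 0, "ay": 0, "az": -0.54, "hand": 0}, {"x": 0, "y": 0, "z": 0, "ax": 0, "ay": 0, "az": -0.67, "hand": 0}, {"x": 0, "y": 0, "z": 0, "ax": 0, "ay": 0, "az": -0.67, "hand": 0}]}}

```text
time_s: 8.4
eef_pos: [550.3, -287.8, 200.6]
ee_rot: [0.111, -0.698, 0.111, 0.699]
force: [-0.1, 1.0, -0.2]
grip_width: 0.497
```

```bash
python3 look.py w6 9 | head -5
python3 - <<'E'
from ld import *
ci=load('w6');print([proj(ci,p) for p in ([553.2,-289.5,86],[486.8,-267.4,86],[619.6,-311.6,86])])
E
```

```text
8.4 [ 550.28927599 -287.76329977  200.57415089] [-6.70230992e-01  5.50196967e-01  1.22678781e+00  3.09108917e-05
  1.36687244e+00  1.21559796e+00] 0.49672170045454805 
 [[-0.002 -0.31  -0.951]
 [ 0.001 -0.951  0.31 ]
 [-1.    -0.001  0.002]]
[(np.float64(254.1933549893916), np.float64(180.88748081905112)), (np.float64(253.7173166724632), np.float64(245.03659535251688)), (np.float64(254.75127682635164), np.float64(105.63099406001324))]
```

View pics/w6.png

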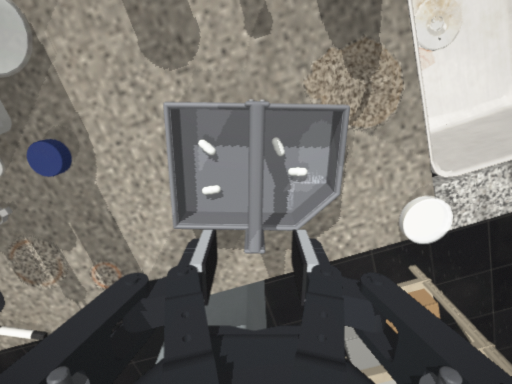

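The handle lies along u≈256 between the fingers, as predicted. Lowering onto the handle and gripping.

>>> {"method": "carry_out", "body": {"targets": [{"x": 0.002, "y": -0.003, "z": -0.05, "ax": 0, "ay": 0, "az": 0, "hand": 0}, {"x": 0.002, "y": -0.003, "z": -0.1, "ax": 0, "ay": 0, "az": 0, "hand": 0}, {"x": 0.002, "y": -0.003, "z": -0.125, "ax": 0, "ay": 0, "az": 0, "hand": 0}, {"x": 0.002, "y": -0.003, "z": -0.1335, "ax": 0, "ay": 0, "az": 0, "hand": 0}, {"x": 0.002, "y": -0.003, "z": -0.1335, "ax": 0, "ay": 0, "az": 0, "hand": -0.4}], "grip_force": 40}}

```text
time_s: 9.07
eef_pos: [552.8, -291.3, 68.6]
ee_rot: [-0.111, 0.698, -0.111, -0.698]
force: [-0.1, -0.0, 0.3]
grip_width: 0.313
```

>>> {"method": "carry_out", "body": {"targets": [{"x": 0, "y": 0, "z": 0, "ax": 0, "ay": 0, "az": 0, "hand": -1}, {"x": 0, "y": 0, "z": 0, "ax": 0, "ay": 0, "az": 0, "hand": -1}, {"x": 0, "y": 0, "z": 0, "ax": 0, "ay": 0, "az": 0, "hand": -1}]}}

```text
time_s: 9.45
eef_pos: [553.3, -291.6, 69.7]
ee_rot: [-0.111, 0.699, -0.112, -0.698]
force: [-0.6, 0.2, 6.1]
grip_width: 0.155
```

>>> {"method": "carry_out", "body": {"targets": [{"x": 0, "y": 0, "z": 0, "ax": 0, "ay": 0, "az": 0, "hand": -1}, {"x": 0, "y": 0, "z": 0, "ax": 0, "ay": 0, "az": 0, "hand": -1}, {"x": 0, "y": 0, "z": 0.005, "ax": 0, "ay": 0, "az": 0, "hand": -1}, {"x": 0, "y": 0, "z": 0.015, "ax": 0, "ay": 0, "az": 0, "hand": -1}, {"x": 0, "y": 0, "z": 0.03, "ax": 0, "ay": 0, "az": 0, "hand": -1}], "grip_force": 100}}

```text
time_s: 10.07
eef_pos: [552.5, -291.0, 98.7]
ee_rot: [0.112, -0.698, 0.111, 0.699]
force: [0.0, -0.6, -3.0]
grip_width: 0.142
```

Tote lifted; the -3 N fits its weight. Raising it further, then tilting gently about (0.448,-0.894,0).

>>> {"method": "carry_out", "body": {"targets": [{"x": 0, "y": 0, "z": 0.02, "ax": 0, "ay": 0, "az": 0, "hand": -1}, {"x": 0, "y": 0, "z": 0.045, "ax": 0, "ay": 0, "az": 0, "hand": -1}, {"x": 0, "y": 0, "z": 0.07, "ax": 0, "ay": 0, "az": 0, "hand": -1}, {"x": 0, "y": 0, "z": 0.09, "ax": 0, "ay": 0, "az": 0, "hand": -1}, {"x": 0, "y": 0, "z": 0.1, "ax": 0, "ay": 0, "az": 0, "hand": -1}]}}

```text
time_s: 10.7
eef_pos: [553.0, -291.4, 200.1]
ee_rot: [-0.111, 0.699, -0.112, -0.698]
force: [0.3, 0.7, -3.6]
grip_width: 0.143
```

>>> {"method": "carry_out", "body": {"targets": [{"x": 0, "y": 0, "z": 0, "ax": 0.02, "ay": -0.04, "az": 0, "hand": -1}, {"x": 0, "y": 0, "z": 0, "ax": 0.04, "ay": -0.08, "az": 0, "hand": -1}, {"x": 0, "y": 0, "z": 0, "ax": 0.06, "ay": -0.12, "az": 0, "hand": -1}, {"x": 0, "y": 0, "z": 0, "ax": 0.08, "ay": -0.16, "az": 0, "hand": -1}, {"x": 0, "y": 0, "z": 0, "ax": 0.1, "ay": -0.2, "az": 0, "hand": -1}]}}

```text
time_s: 11.32
eef_pos: [552.5, -291.1, 198.2]
ee_rot: [-0.157, 0.758, -0.064, -0.63]
force: [-0.2, 0.9, -2.7]
grip_width: 0.147
```

>>> {"method": "carry_out", "body": {"targets": [{"x": 0, "y": 0, "z": 0, "ax": 0.025, "ay": -0.05, "az": 0, "hand": -1}, {"x": 0, "y": 0, "z": 0, "ax": 0.05, "ay": -0.1, "az": 0, "hand": -1}, {"x": 0, "y": 0, "z": 0, "ax": 0.075, "ay": -0.15, "az": 0, "hand": -1}, {"x": 0, "y": 0, "z": 0, "ax": 0.1, "ay": -0.2, "az": 0, "hand": -1}, {"x": 0, "y": 0, "z": 0, "ax": 0.115, "ay": -0.23, "az": 0, "hand": -1}]}}

```text
time_s: 11.95
eef_pos: [552.3, -291.2, 198.1]
ee_rot: [-0.207, 0.815, -0.01, -0.541]
force: [-0.5, -0.2, -3.8]
grip_width: 0.138
```

>>> {"method": "carry_out", "body": {"targets": [{"x": 0, "y": 0, "z": 0, "ax": 0, "ay": 0, "az": 0, "hand": -1}, {"x": 0, "y": 0, "z": 0, "ax": 0, "ay": 0, "az": 0, "hand": -1}, {"x": 0, "y": 0, "z": 0, "ax": 0, "ay": 0, "az": 0, "hand": -1}, {"x": 0, "y": 0, "z": 0, "ax": 0, "ay": 0, "az": 0, "hand": -1}]}}

```text
time_s: 12.45
eef_pos: [552.9, -291.1, 198.3]
ee_rot: [-0.206, 0.815, -0.01, -0.541]
force: [-0.2, -0.2, -3.3]
grip_width: 0.143
```

```bash
python3 look.py w7 9 | head -5; python3 -c "
from h import *
cv2.imwrite('pics/s7.png',viewer.capture('side'))
a=cv2.imread('pics/s7.png');b=cv2.imread('pics/w7.png');cv2.imwrite('pics/m7.png',cv2.resize(np.vstack([a,b]),(450,600))if 0 else np.hstack([cv2.resize(a[20:250,150:400],(400,368),interpolation=2),cv2.resize(b[40:310,110:400],(400,368),interpolation=2)]))"
```

```text
12.45 [ 552.85790805 -291.07839297  198.32019252] [-0.86301586  0.45128421  1.46567377  0.51303066  1.15285668  0.82855584] 0.14310123892373333 
 [[ 0.413 -0.239 -0.879]
 [ 0.207 -0.915  0.347]
 [-0.887 -0.325 -0.329]]
(12, 350) [443.4 298.3] len 27.0 77.0 dir deg -117.8
```

View pics/m7.png

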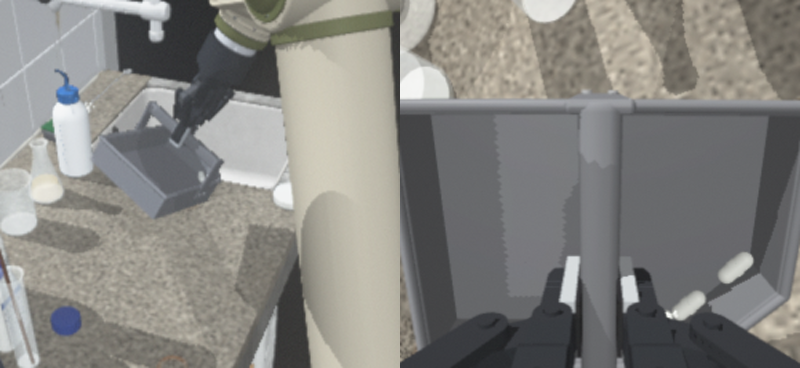

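The tool is tilted 27.5° and the tote sits squarely in the grip. Two bars show clearly at the cut corner, with part of a third at (672,315) in the mosaic. The fingers could be hiding the fourth. I'll rock the tote towards its -y wall, where all four can be counted, and then come back.

```bash
python3 -c "
from scipy.spatial.transform import Rotation as R
a=R.from_rotvec([.215,-.43,0]);b=R.from_rotvec([.38,0,0]);w=(b*a.inv()).as_rotvec();print(w,[(w*k/5).round(3) for k in range(6)])"
```

```text
[0.15914236 0.42188714 0.08113727] [array([0., 0., 0.]), array([0.032, 0.084, 0.016]), array([0.064, 0.169, 0.032]), array([0.095, 0.253, 0.049]), array([0.127, 0.338, 0.065]), array([0.159, 0.422, 0.081])]
```

>>> {"method": "carry_out", "body": {"targets": [{"x": 0, "y": 0, "z": 0, "ax": 0.016, "ay": 0.042, "az": 0.008, "hand": -1}, {"x": 0, "y": 0, "z": 0, "ax": 0.032, "ay": 0.084, "az": 0.016, "hand": -1}, {"x": 0, "y": 0, "z": 0, "ax": 0.048, "ay": 0.127, "az": 0.024, "hand": -1}, {"x": 0, "y": 0, "z": 0, "ax": 0.064, "ay": 0.169, "az": 0.032, "hand": -1}, {"x": 0, "y": 0, "z": 0, "ax": 0.08, "ay": 0.211, "az": 0.04, "hand": -1}]}}

```text
time_s: 13.18
eef_pos: [552.8, -291.2, 198.3]
ee_rot: [-0.226, 0.744, 0.006, -0.629]
force: [0.6, 0.5, -2.9]
grip_width: 0.142
```

>>> {"method": "carry_out", "body": {"targets": [{"x": 0, "y": 0, "z": 0, "ax": 0.016, "ay": 0.042, "az": 0.008, "hand": -1}, {"x": 0, "y": 0, "z": 0, "ax": 0.032, "ay": 0.084, "az": 0.016, "hand": -1}, {"x": 0, "y": 0, "z": 0, "ax": 0.048, "ay": 0.127, "az": 0.024, "hand": -1}, {"x": 0, "y": 0, "z": 0, "ax": 0.064, "ay": 0.169, "az": 0.032, "hand": -1}, {"x": 0, "y": 0, "z": 0, "ax": 0.079, "ay": 0.211, "az": 0.041, "hand": -1}]}}

```text
time_s: 13.8
eef_pos: [553.0, -291.3, 198.3]
ee_rot: [0.241, -0.664, -0.022, 0.707]
force: [-0.1, -0.1, -2.6]
grip_width: 0.142
```

>>> {"method": "carry_out", "body": {"targets": [{"x": 0, "y": 0, "z": 0, "ax": 0, "ay": 0, "az": 0, "hand": -1}, {"x": 0, "y": 0, "z": 0, "ax": 0, "ay": 0, "az": 0, "hand": -1}, {"x": 0, "y": 0, "z": 0, "ax": 0, "ay": 0, "az": 0, "hand": -1}, {"x": 0, "y": 0, "z": 0, "ax": 0, "ay": 0, "az": 0, "hand": -1}, {"x": 0, "y": 0, "z": 0, "ax": 0, "ay": 0, "az": 0, "hand": -1}]}}

```text
time_s: 14.42
eef_pos: [552.7, -291.2, 198.4]
ee_rot: [0.241, -0.665, -0.022, 0.707]
force: [-0.0, 1.0, -3.8]
grip_width: 0.143
```

```bash
python3 look.py w8 9 | head -5; python3 -c "
from h import *
a=cv2.imread('pics/w7.png')[150:384,250:420];b=cv2.imread('pics/w8.png')[60:320,110:430];cv2.imwrite('pics/m8.png',np.hstack([cv2.resize(a,(340,468),interpolation=2),cv2.resize(b,(460,468),interpolation=2)]))"
```

```text
14.425 [ 552.72413198 -291.21252494  198.38097618] [-0.78282204  0.68759858  1.05131468  0.26729883  1.67315687  1.09552123] 0.1428330408883531 
 [[ 0.    -0.311 -0.95 ]
 [ 0.371 -0.883  0.289]
 [-0.929 -0.352  0.115]]
(454, 309) [ 318.4 -413.1] len 57.0 116.0 dir deg -105.0
```

View pics/m8.png

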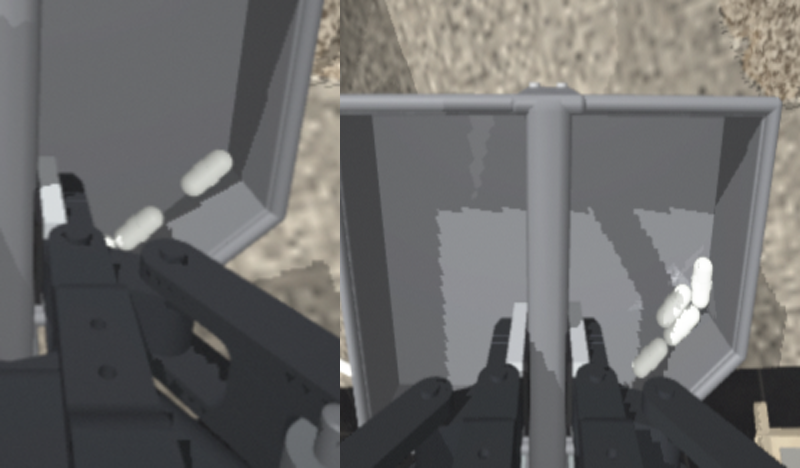

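In the rocked view all four bars lie by the cut face, at (702,282), (673,307), (683,325) and (650,357) in the mosaic. Returning slowly to the 27.5° diagonal tilt.

>>> {"method": "carry_out", "body": {"targets": [{"x": 0, "y": 0, "z": 0, "ax": -0.016, "ay": -0.042, "az": -0.008, "hand": -1}, {"x": 0, "y": 0, "z": 0, "ax": -0.032, "ay": -0.084, "az": -0.016, "hand": -1}, {"x": 0, "y": 0, "z": 0, "ax": -0.048, "ay": -0.127, "az": -0.024, "hand": -1}, {"x": 0, "y": 0, "z": 0, "ax": -0.064, "ay": -0.169, "az": -0.032, "hand": -1}, {"x": 0, "y": 0, "z": 0, "ax": -0.08, "ay": -0.211, "az": -0.04, "hand": -1}]}}

```text
time_s: 15.1
eef_pos: [552.7, -291.2, 198.4]
ee_rot: [-0.225, 0.745, 0.006, -0.628]
force: [0.5, 0.2, -3.3]
grip_width: 0.145
```

>>> {"method": "carry_out", "body": {"targets": [{"x": 0, "y": 0, "z": 0, "ax": -0.016, "ay": -0.042, "az": -0.008, "hand": -1}, {"x": 0, "y": 0, "z": 0, "ax": -0.032, "ay": -0.084, "az": -0.016, "hand": -1}, {"x": 0, "y": 0, "z": 0, "ax": -0.048, "ay": -0.127, "az": -0.024, "hand": -1}, {"x": 0, "y": 0, "z": 0, "ax": -0.064, "ay": -0.169, "az": -0.032, "hand": -1}, {"x": 0, "y": 0, "z": 0, "ax": -0.079, "ay": -0.211, "az": -0.041, "hand": -1}]}}

```text
time_s: 15.72
eef_pos: [552.6, -291.1, 198.3]
ee_rot: [-0.206, 0.815, -0.01, -0.541]
force: [-0.4, 0.5, -3.1]
grip_width: 0.143
```

>>> {"method": "carry_out", "body": {"targets": [{"x": 0, "y": 0, "z": 0, "ax": 0, "ay": 0, "az": 0, "hand": -1}, {"x": 0, "y": 0, "z": 0, "ax": 0, "ay": 0, "az": 0, "hand": -1}, {"x": 0, "y": 0, "z": 0, "ax": 0, "ay": 0, "az": 0, "hand": -1}, {"x": 0, "y": 0, "z": 0, "ax": 0, "ay": 0, "az": 0, "hand": -1}, {"x": 0, "y": 0, "z": 0, "ax": 0, "ay": 0, "az": 0, "hand": -1}]}}

```text
time_s: 16.35
eef_pos: [552.8, -291.2, 198.2]
ee_rot: [-0.206, 0.815, -0.01, -0.541]
force: [-0.3, -0.1, -3.2]
grip_width: 0.146
```

>>> {"method": "carry_out", "body": {"targets": [{"x": 0, "y": 0, "z": 0, "ax": 0, "ay": 0, "az": 0, "hand": -1}, {"x": 0, "y": 0, "z": 0, "ax": 0, "ay": 0, "az": 0, "hand": -1}, {"x": 0, "y": 0, "z": 0, "ax": 0, "ay": 0, "az": 0, "hand": -1}, {"x": 0, "y": 0, "z": 0, "ax": 0, "ay": 0, "az": 0, "hand": -1}, {"x": 0, "y": 0, "z": 0, "ax": 0, "ay": 0, "az": 0, "hand": -1}]}}

```text
time_s: 16.98
eef_pos: [552.8, -291.2, 198.3]
ee_rot: [-0.206, 0.815, -0.01, -0.541]
force: [-0.1, -0.2, -4.4]
grip_width: 0.139
```

```bash
python3 look.py w9 9 | head -5; python3 -c "
from h import *
s=viewer.capture('side');b=cv2.imread('pics/w9.png');cv2.imwrite('pics/m9.png',np.hstack([cv2.resize(b[100:330,110:420],(500,371),interpolation=2),cv2.resize(s[20:300,150:376],(300,371),interpolation=2)]))"
```

```text
16.975 [ 552.76291005 -291.20908347  198.29854441] [-0.86329418  0.45117873  1.46591484  0.51311813  1.15259467  0.8286919 ] 0.13946939874023234 
 [[ 0.414 -0.24  -0.878]
 [ 0.207 -0.915  0.347]
 [-0.887 -0.325 -0.329]]
(12, 350) [443.6 298.8] len 27.0 74.0 dir deg -117.8
```

View pics/m9.png

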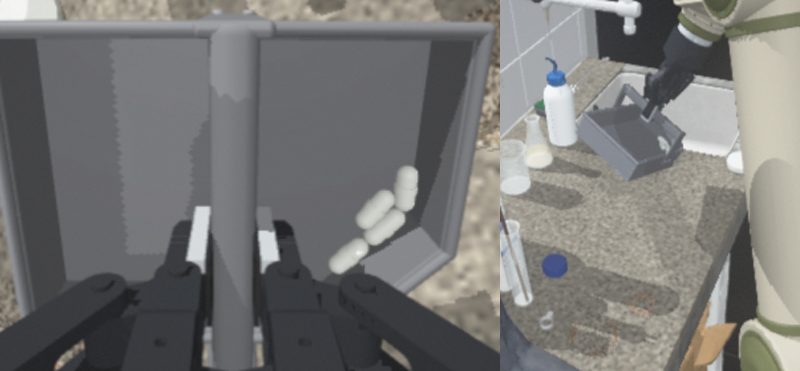

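All four bars lie together at the cut face. Checking their distances in the tote frame, then handing in.

Run:
```python
from ld import *
from scipy.spatial.transform import Rotation as Ro
ci=load('w9');s=ctrl.sense();q=s['ee_rot'];T=Ro.from_quat(np.r_[q[1:],q[0]]).as_matrix()
A=np.c_[-T[:,2],-T[:,1],-T[:,0]]  # tote x,y,z axes
o=s['eef_pos']-A@[0,0,67]
print('tilt',np.degrees(np.arccos(A[2,2])), 'rim corner (70,-95,42) at',proj(ci,o+A@[70,-95,42]),'seen about',(110+490*.62,100+30*.62))
D=[]
for u,v in[(405,188),(376,208),(384,227),(349,255)]:
    c,d=ray(ci,110+u*.62,100+v*.62);c=A.T@(c-o);d=A.T@d;p=c+d*(9-c[2])/d[2]
    D.append(np.linalg.norm(p-[-45,-70,4]));print(p.round(),D[-1].round(1))
if max(D)<62: print(finish_job())
```

```text
tilt 27.536161553841765 rim corner (70,-95,42) at (np.float64(413.3056834805617), np.float64(115.03306875367991)) seen about (413.8, 118.6)
[-10. -86.   9.] 39.0
[-20. -72.   9.] 25.2
[-31. -77.   9.] 16.6
[-47. -61.   9.] 10.5
the job is handed in; nothing more can be done
None
```

I put the lone stir bar into the tote, lifted the tote by its handle, and tilted it towards the cut-off corner. I then rocked it once towards its -y wall so all four bars could be counted, brought it back to the tilt and handed in while still holding it up.

- **Tilt and height:** the final tilt is 27.5°. The underside's lowest corner is about 100 mm above the worktop, worked out from the pose rather than measured.
- **Bars:** all four show in the last picture, about 39, 25, 17 and 11 mm from the corner point (limit 70 mm). None spilled.
- **Grip:** it held steady. The rim corner appeared within about 4 px of where the grip pose predicts.
- **Limits:** the job took about 17 s. No force reading at the end of a move came near the limit; the highest was about 6 N.
- **Other things on the bench:** nothing I did touched them. In the last side picture the cap, clip and dish look unmoved; the pen is outside that crop, so I did not check it at the end.

My first three move calls were refused for missing keys, which did nothing. No check failed.

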